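Zero the peak pointer and set a loaded board to its overhang mark

TASK

Get the overhang test on the school lab bench ready: first turn the knob of the peak-pointer gauge back to its zero stop, then slide the board outward along its wooden block, brass weight standing on it, until its free end is level with the finger of the marker stand. At that overhang the board would tip off the block, so keep it level on the block throughout and finish while still holding it there: do not let go. The weight stays where it stands on the board, and the beaker, the dropper bottle and the burner are left alone.

Things in the scene. Friction and masses are not known exactly. Their poses are not given: they have to be found in the camera images.
- peak (a joint): angle (rad) of the gauge's black knob, which carries the peak pointer. 0 = the zero stop, where pointer and bar lie along the gauge's x axis and the pointer, on the bar's -x side, meets the small steel pin on the dial; grows as the knob turns clockwise seen from above, up to 2.6. Turn it anticlockwise seen from above to reach zero. Light, even friction (0.03 N m); it stays where it is left.
- peak_grip (a point): point on the knob's vertical axis at the height to grip, 59.5 mm above the bench. The knob is a bar 36 mm long, 14 mm thick across, its top 71.5 mm above the bench, on a disc of 38 mm diameter whose top is 39.5 mm above the bench. This point turns with the knob: its x axis runs along the bar (pointer on the -x side).
- gauge: the peak-pointer gauge: a fixed flat grey case 110 x 110 x 30 mm with a white dial on top, to the robot's right. Origin: centre of its underside; its x axis is the bar direction at zero.
- block: the fixed wooden support block, 160 (x) x 70 (y) x 80 mm high. Origin: centre of its underside. Its +x axis is the outward sliding direction, roughly to the robot's left; its outer edge lies 80 mm from the origin along +x.
- board: the loose pale board, 320 (x) x 80 (y) x 12 mm, about 0.4 kg, lying on the block (underside 80 mm above the bench), nearly parallel to it; +x is towards its free (outer) end. Origin: centre of its underside. At the mark the balance point of board and weight lies 15 to 75 mm beyond the block's edge, so let go it tips; 1 to 6 N of downward hold at the handle keeps it level.
- handle (a point): middle of the upright wooden handle block fixed on the board near its inner end: 40 (x) x 24 (y) mm, 45 mm high above the board's top, centred 135 mm from the board's origin along -x. This point is 25 mm above the board's upper face (20 mm below the handle's top). Axes as the board's. Nothing else stands within 50 mm of it.
- board_end (a point): middle of the upper edge of the board's free (outer) end. Axes as the board's. Starts 80 to 170 mm short of the mark.
- weight: loose brass weight, 42 mm in diameter and 46 mm high, 0.25 kg, standing on the board near its free end, about 115 mm from the board's origin along +x. Origin: centre of its underside.
- mark (a point): the mark: tip of the marker's horizontal steel finger, 6 mm wide, level with the board's upper face, about 14 mm to the side of the board's path (the far side from the robot). Its axes are the block's: x points outward. The board is right when its free end's edge has the same x here as this point (the finger's centre line).
- marker: the fixed marker stand on the bench: steel foot 70 x 60 x 14 mm centred 50 mm from this origin along -y, a 10 mm upright rod 135 mm high and a finger pointing to +y. Origin: on the bench, straight below the finger's tip.
- beaker: empty glass beaker, 68 mm across, 90 mm high, a bystander. Origin: centre of its underside.
- dropper: small white dropper bottle with red cap, 36 mm across, 75 mm high, a bystander. Origin: centre of its underside.
- burner: unlit steel gas burner, foot 84 mm across, 150 mm high, a bystander. Origin: centre of its underside.
Things that resemble listed ones, but are neither listed nor needed, are in the scene too. What is shaped like the gauge but blue or green is not meant.

How it is judged:
On the way, in this order (a step that is already met when the one before it is completed fails the run):
1. the peak pointer's knob is turned back to its zero stop (value of joint peak below 0.06 rad), for 0.2 s.
2. the board's free end is level with the mark, the board flat on its block and held by the robot (x of board_end in the frame of mark between -0.007 and 0.007 m and angle between board's own z axis and vertical below 0.035 rad and contact force between board and block above 0.3 N and contact force between the fingers and board above 0.5 N), for 0.3 s.
At the end, for the whole second after the job is handed in: Knob within 0.08 rad of zero; board end within 7 mm of the mark, board flat on the block (tilt < 0.035 rad, within 0.1 rad and 20 mm of its middle line), still, held by the fingers, clear of the marker; weight upright, untouched, 100-130 mm along the board, within 18 mm of its middle (all of step 2 and value of joint peak below 0.08 rad and angle between weight's own z axis and vertical below 0.1 rad and x of weight in the frame of board between 0.1 and 0.13 m and y of weight in the frame of board between -0.018 and 0.018 m and contact force between weight and board above 0.5 N and angle between the x axis of board and the x axis of block, either way round below 0.1 rad and y of board in the frame of block between -0.02 and 0.02 m and contact force between each of board, weight and marker below 0.2 N and contact force between each of the arm, the fingers and weight below 0.2 N and linear speed of board below 0.02 m/s); the arm keeps its last pose, push and grip.
It fails at once if the board tips (more than 0.12 rad) (angle between board's own z axis and vertical above 0.12 rad).
It fails at once if the weight topples (angle between weight's own z axis and vertical above 0.4 rad).
It fails at once if the glass beaker is disturbed (moved more than 25 mm) (distance of beaker from where it was at the start of the episode above 0.025 m).
It fails at once if the dropper bottle is disturbed (moved more than 25 mm) (distance of dropper from where it was at the start of the episode above 0.025 m).
It fails at once if the burner is disturbed (moved more than 25 mm) (distance of burner from where it was at the start of the episode above 0.025 m).
It also fails if it takes over 51 s, if anything falls off the work surface, if the arm or the gripper's body presses on something with over 40 N, if the wrist force passes 120 N, or if a joint passes its speed limit or range.

ROBOT

A 6-joint arm with a two-finger parallel gripper is mounted at the origin on the work surface. World frame = base frame: x ahead of the robot, y to its left, z up, the work surface at z = 0. Lengths are in m, angles in rad, forces in N, time in s.
With the tool pointing down it reaches from about 0.275 to 0.725 m from the base axis. Payload 15.9 kg.
Tool frame: the origin (TCP) lies on the centre line of the jaws, within the pads' length; the fingertips stand 25 mm ahead of it and the grasp point (between the pads) lies 6 mm ahead of it; x points along the fingers, y is the direction in which the jaws open and shut, and the axes are right-handed (so a half turn about x gives the same grasp; the last joint's range is limited). The gripper opens to 85 mm and grips with 20 to 120 N. Pads are 22 mm wide; open, the fingers measure 114 mm over their backs; the gripper's body (76 mm by 85 mm) begins 54 mm behind the grasp point. The pads swing forward as they close: fully open they stand 13 mm farther back than shut.
Start: joints at [1.195, 0.213, -0.034, 1.323, 0, 1.571], TCP at [0.184, 0.465, 0.256] pointing down, gripper open.
Joint ranges: [-2.98, 2.98], [-0.74, 1.72], [-1.14, 1.35], [-2.1, 2.04], [-1.57, 1.44], [-3.14, 3.14]. Speed limits (rad/s): [1.89, 1.89, 2.39, 2.57, 3.14, 3.14].

INTERFACE

Orientations are given as [roll, pitch, yaw] about the fixed x, y, z axes, in that order (R = Rz(yaw) Ry(pitch) Rx(roll)).
In Python, from rig import telemetry, vision, sign_off gives the robot as it stands.
- The arm moves only by the shell command python3 -m crank 'ROWS' [FORCE]. ROWS is JSON, a list of rows, each an object with "delta_rot": the turn, a rotation vector about the tool's x, y, z in rad, a list of three; "delta_pos": the shift along the tool's x, y, z in cm, a list of three; "fingers": the closure, from 0 (fully open) to 1 (shut). In form: [{"delta_rot": [wx, wy, wz], "delta_pos": [tx, ty, tz], "fingers": fingers}, ...]. A call has 1 to 20 rows; each row shifts and turns the commanded pose from where the row before left it, along the tool's axes as they then stand; what a row does not reach is not made up. A row lasts 1/10 s, in which the tool goes at most 50 mm and 8.59 degrees, less where a joint would pass 70% of its speed; a pose out of reach is approached as far as the arm can. A call is refused whole if a number of a shift passes 5 or a number of a turn 0.15, either way. A call with a gripper value outside its range is refused whole. The fingers move at their own pace and stop on an object; FORCE is the grip in N (left out, the last holds). Time passes only in rows, so rows that do not move let the fingers close. It gives the time, the measured TCP pose, the force and the opening at its end, in the units of the state.
- telemetry.get_state(): the state, without advancing time (a new reading comes with each control period).
- vision.read_camera(name): name is "scene" or "top" or "wrist"; returns (picture, depth): 384x512x3 uint8, red, green, blue; 384x512 float32, m along the optical axis (not along the pixel's ray), 0 where there is no reading.
- vision.calibration(name): a dict with "fx", "fy", "cx", "cy" (pixels), "xyz" and "attitude" of the camera in the world. Camera axes: x right, y down, z forward; pixel columns grow to the right and rows downward; lengths in m; the calibration is good to about 2 mm. A picture is of the moment at which its call begins: read the wrist's pose just before it. calibration takes no time and is no camera call; for the wrist camera it gives the pose at the moment of the call.
- sign_off(): hands the job in, once; it reports no verdict.
The state is a dict: "t": time; "joints": joint angles; "qvel": joint speeds; "tau": joint torques, N m; "eef_pos": TCP position; "eef_rot": TCP orientation; "ft_force": force on the tool from outside, world axes, zero at the start; "wrist_torque": the same for the moment, N m; "opening": finger opening in m.
Only numpy, scipy, OpenCV 4.12 (cv2) and the standard library are available. Lean on these libraries where they do the work, as an engineer would, in place of code of your own. Each camera call takes 0.05 s, during which the arm holds its last target.

## Working session

There is one attempt and no reset: what is moved stays moved. The work goes in short steps, Python scripts to look and compute and a shell command to move; the robot and the scene stay as the last step left them, time stands still between calls to the robot, and variables do not carry over. Pictures are saved under pics/ and viewed, and the job is handed in when it is done.

```bash
ls; mkdir -p pics; cat > h.py <<'E'
import numpy as np,cv2
from rig import telemetry,vision
from scipy.spatial.transform import Rotation as R
def grab(n,tag):
    c=vision.calibration(n); p,d=vision.read_camera(n)
    np.savez(f'pics/{tag}.npz',p=p,d=d,**{k:np.array(v) for k,v in c.items()})
    cv2.imwrite(f'pics/{tag}.png',p[:,:,::-1]); return c,p,d
def load(tag):
    z=np.load(f'pics/{tag}.npz'); return z,z['p'],z['d']
def rot(c):
    a=np.array(c['attitude'])
    return a if a.shape==(3,3) else R.from_euler('xyz',a).as_matrix()
def ray(c,u,v):
    r=np.array([(u-c['cx'])/c['fx'],(v-c['cy'])/c['fy'],1.0]); return np.array(c['xyz']),rot(c)@r
def onplane(c,u,v,z):
    o,r=ray(c,u,v); return o+r*(z-o[2])/r[2]
def cloud(c,d):
    v,u=np.mgrid[:d.shape[0],:d.shape[1]]
    P=np.stack([(u-c['cx'])/c['fx']*d,(v-c['cy'])/c['fy']*d,d],-1)
    return P@rot(c).T+np.array(c['xyz'])
E
python3 - <<'E'
from h import *
for n in ['scene','top','wrist']:
    c,p,d=grab(n,n+'0'); print(n,c)
print(telemetry.get_state())
E
```

```text
pics
scene {'fx': 409.56197914898684, 'fy': 409.56197914898684, 'cx': 249.1733761769559, 'cy': 196.338231134936, 'xyz': array([1.02060029, 0.69342619, 0.64828199]), 'attitude': array([-2.12233344,  0.01972194,  2.46862921])}
top {'fx': 371.9992423314881, 'fy': 371.9992423314881, 'cx': 260.3831292052865, 'cy': 191.04966586849633, 'xyz': array([0.28848057, 0.01357415, 1.04449835]), 'attitude': array([-2.94181888, -0.00801945, -1.54667871])}
wrist {'fx': 296.5505653820992, 'fy': 296.5505653820992, 'cx': 256.0116739996936, 'cy': 189.84636059858107, 'xyz': array([0.10601065, 0.49641734, 0.37338183]), 'attitude': array([2.81358458e+00, 8.61920076e-04, 1.19406112e+00])}
{'t': 0.15, 'joints': array([ 1.19499224e+00,  2.13260480e-01, -3.49099946e-02,  1.32348909e+00,
       -1.00407114e-05,  1.57084002e+00]), 'qvel': array([-5.68045304e-04, -1.66253101e-04,  1.99039638e-03, -2.41690964e-04,
       -6.80107414e-04,  4.14128089e-06]), 'tau': array([-8.13964925e-04, -6.86401892e+01,  4.87250197e+01,  1.30272596e-02,
       -1.33212548e-04, -3.75017905e-06]), 'eef_pos': array([0.18342455, 0.46488109, 0.25592312]), 'eef_rot': array([-1.55912176,  1.56993303, -1.93496954]), 'ft_force': array([-0.80920321,  0.07837922,  0.76316129]), 'wrist_torque': array([0.0481472 , 0.02281543, 0.04758848]), 'opening': 0.085200271597761}
```

View pics/scene0.png

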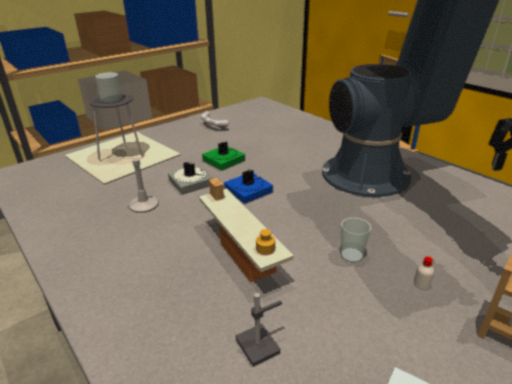

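View pics/top0.png

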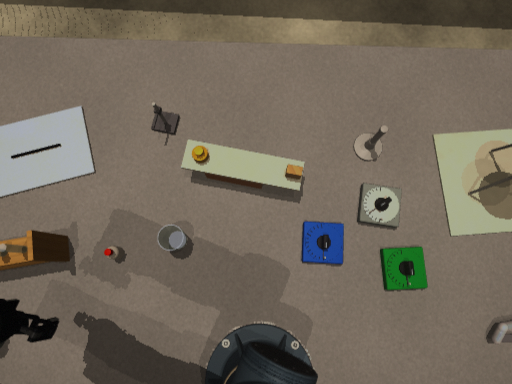

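View pics/wrist0.png

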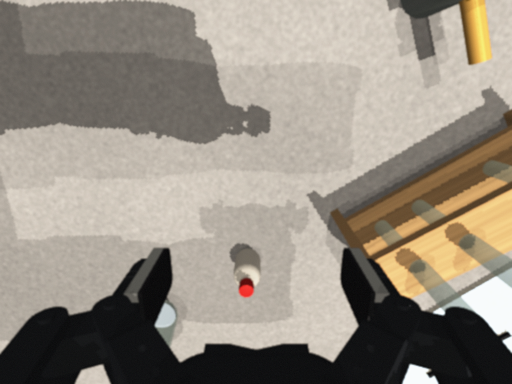

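Scene/top show the grey gauge at top px (380,204), its blue (323,243) and green (404,268) look-alikes, the board with weight (200,154) and handle (294,171), and the marker foot at (165,122). The burner is at (368,146), the beaker at (172,237) and the dropper at (111,251). By its description I choose the grey gauge; next a close crop of it, the board and the marker.

```bash
python3 - <<'E'
from h import *
z,p,d=load('top0')
a=cv2.resize(p[170:240,340:420],None,fx=7,fy=7,interpolation=cv2.INTER_CUBIC)
b=cv2.resize(p[95:205,140:310],None,fx=4.6,fy=4.6,interpolation=cv2.INTER_CUBIC)
cv2.imwrite('pics/a1.png',a[:,:,::-1]);cv2.imwrite('pics/b1.png',b[:,:,::-1])
for n,u,v,h in [('gauge',380,204,.03),('knob',382,204,.0715),('handle',294,171,.137),('wt',200,153,.138),('finger',167,142,.092),('burner',380,130,.15),('beaker',172,237,.09),('dropper',109,252,.075),('blue',323,243,.03),('green',404,268,.03)]:
    print(n,onplane(z,u,v,h).round(3))
P=cloud(z,d)
for u,v in [(380,190),(382,204),(294,168),(243,160),(200,153),(200,300),(171,128)]: print(u,v,P[v,u].round(4))
E
```

```text
gauge [ 0.466 -0.322  0.03 ]
knob [ 0.459 -0.313  0.072]
handle [ 0.526 -0.073  0.137]
wt [0.567 0.166 0.138]
finger [0.609 0.264 0.092]
burner [ 0.636 -0.29   0.15 ]
beaker [0.357 0.233 0.09 ]
dropper [0.315 0.395 0.075]
blue [ 0.355 -0.163  0.03 ]
green [ 0.294 -0.379  0.03 ]
380 190 [ 0.5055 -0.3231  0.0307]
382 204 [ 0.4589 -0.3136  0.0709]
294 168 [ 0.5341 -0.0727  0.136 ]
243 160 [0.5645 0.0588 0.0916]
200 153 [0.5671 0.1664 0.1364]
200 300 [ 0.1957  0.1661 -0.0002]
171 128 [0.6784 0.2759 0.014 ]
```

View pics/a1.png

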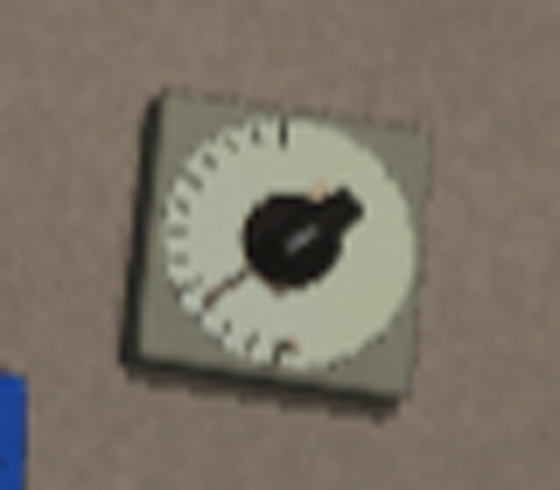

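View pics/b1.png

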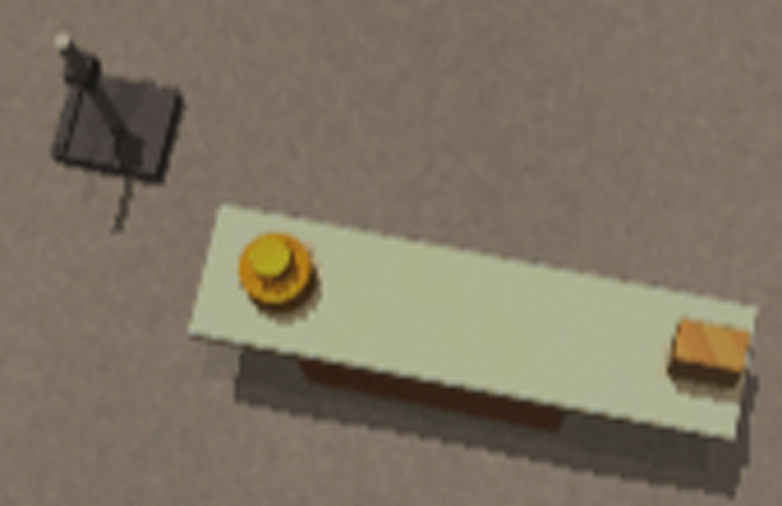

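```bash
cat >> h.py <<'E'
def togo(pos,ydir=None):
    """remaining tool-frame shift (cm) and turn about tool x so tool y -> ydir (world angle, mod pi)"""
    s=telemetry.get_state(); M=R.from_euler('xyz',s['eef_rot']).as_matrix()
    print('t',round(s['t'],2),'pos',s['eef_pos'].round(4),'F',np.round(s['ft_force'],1),'T',np.round(s['wrist_torque'],2),'op',round(s['opening'],4),'q',s['joints'].round(2))
    print('yaxis ang',np.arctan2(M[1,1],M[0,1]).round(4),'xaxis',M[:,0].round(4))
    print('shift cm (tool) ',(M.T@(np.array(pos)-s['eef_pos'])*100).round(2))
    if ydir is not None:
        a=np.arctan2(M[1,1],M[0,1]); dd=(ydir-a+np.pi/2)%np.pi-np.pi/2
        # x down: +turn about tool x = clockwise from above => y angle decreases
        print('turn about tool x',round(-dd*np.sign(-M[2,0]),4))
E
python3 - <<'E'
from h import *
togo([.45,-.30,.28],np.deg2rad(90-6.4))
z,p,d=load('top0');P=cloud(z,d)
s=telemetry.get_state();print(R.from_euler('xyz',s['eef_rot']).as_matrix().round(3))
c=vision.calibration('wrist');M=R.from_euler('xyz',s['eef_rot']).as_matrix()
print('cam in tool',(M.T@(c['xyz']-s['eef_pos'])).round(4)); print((M.T@rot(c)).round(3))
E
```

```text
t 0.15 pos [0.1834 0.4649 0.2559] F [-0.8  0.1  0.8] T [0.05 0.02 0.05] op 0.0852 q [ 1.19  0.21 -0.03  1.32 -0.    1.57]
yaxis ang 1.1949 xaxis [-3.e-04 -8.e-04 -1.e+00]
shift cm (tool)  [ -2.35 -61.37  52.87]
turn about tool x -0.2641
[[-0.     0.367  0.93 ]
 [-0.001  0.93  -0.367]
 [-1.    -0.001  0.   ]]
cam in tool [-0.1175  0.0008 -0.0836]
[[-0.    -0.322  0.947]
 [ 1.    -0.001 -0.   ]
 [ 0.001  0.947  0.322]]
```

```bash
python3 -m crank '[{"delta_rot":[0,0,0],"delta_pos":[-0.2,-3.3,2.8],"fingers":0},{"delta_rot":[0,0,0],"delta_pos":[-0.2,-3.3,2.8],"fingers":0},{"delta_rot":[0,0,0],"delta_pos":[-0.2,-3.3,2.8],"fingers":0},{"delta_rot":[0,0,0],"delta_pos":[-0.2,-3.3,2.8],"fingers":0},{"delta_rot":[0,0,0],"delta_pos":[-0.2,-3.3,2.8],"fingers":0},{"delta_rot":[0,0,0],"delta_pos":[-0.2,-3.3,2.8],"fingers":0},{"delta_rot":[0,0,0],"delta_pos":[-0.2,-3.3,2.8],"fingers":0},{"delta_rot":[0,0,0],"delta_pos":[-0.2,-3.3,2.8],"fingers":0},{"delta_rot":[0,0,0],"delta_pos":[-0.2,-3.3,2.8],"fingers":0},{"delta_rot":[0,0,0],"delta_pos":[-0.2,-3.3,2.8],"fingers":0},{"delta_rot":[0,0,0],"delta_pos":[-0.2,-3.3,2.8],"fingers":0},{"delta_rot":[0,0,0],"delta_pos":[-0.2,-3.3,2.8],"fingers":0},{"delta_rot":[0,0,0],"delta_pos":[-0.2,-3.3,2.8],"fingers":0},{"delta_rot":[0,0,0],"delta_pos":[-0.2,-3.3,2.8],"fingers":0},{"delta_rot":[0,0,0],"delta_pos":[-0.2,-3.3,2.8],"fingers":0},{"delta_rot":[0,0,0],"delta_pos":[-0.2,-3.3,2.8],"fingers":0},{"delta_rot":[0,0,0],"delta_pos":[-0.2,-3.3,2.8],"fingers":0},{"delta_rot":[0,0,0],"delta_pos":[-0.2,-3.3,2.8],"fingers":0}]' | tail -5
python3 - <<'E'
from h import *
togo([.44,-.30,.26],.61)
grab('wrist','w1')
E
```

```text
t: 1.95
eef_pos: [0.4343, -0.2739, 0.2921]
eef_rot: [2.641, 1.571, 2.265]
ft_force: [1.2, 0.5, 0.5]
opening: 0.0854
t 1.95 pos [ 0.4343 -0.2739  0.2921] F [1.2 0.5 0.5] T [ 0.03 -0.04 -0.  ] op 0.0854 q [-0.56  0.24  0.09  1.42  0.   -0.19]
yaxis ang 1.1946 xaxis [-2.e-04  2.e-04 -1.e+00]
shift cm (tool)  [ 3.21 -2.21  1.49]
turn about tool x 0.5846
```

View pics/w1.png

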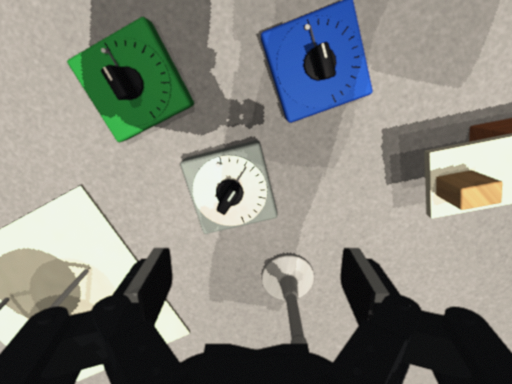

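```bash
python3 - <<'E'
from h import *
z,p,d=load('w1');P=cloud(z,d)
q=cv2.resize(p[130:245,170:290],None,fx=5,fy=5,interpolation=cv2.INTER_CUBIC)
cv2.imwrite('pics/w1c.png',q[:,:,::-1])
m=(P[...,2]>.027)&(P[...,2]<.034); m[:130]=0;m[245:]=0;m[:,:170]=0;m[:,290:]=0
cs=max(cv2.findContours(m.astype(np.uint8),0,1)[0],key=cv2.contourArea)
Q=P[...,:2][m]; r=cv2.minAreaRect((Q*1000).astype(np.float32)); print('case rect mm',r)
k=(P[...,2]>.062)&(P[...,2]<.08);k[:130]=0;k[245:]=0;k[:,:170]=0;k[:,290:]=0
Q=P[k]; r=cv2.minAreaRect((Q[:,:2]*1000).astype(np.float32)); print('bar',k.sum(),r,np.median(Q[:,2]),Q.mean(0))
b=(P[...,2]>.08);b[:230]=0;b[330:]=0;b[:,:265]=0;b[:,330:]=0
Q=P[b]; print('burner',b.sum(),Q.min(0),Q.max(0)) if b.sum() else 0
print('foot',P[278,280])
E
```

```text
case rect mm ((464.7667236328125, -322.8656311035156), (109.42845916748047, 109.43827056884766), 82.62527465820312)
bar 330 ((464.81854248046875, -322.7723083496094), (14.084918022155762, 35.27943420410156), 36.04651641845703) 0.07103323433612874 [ 0.46373014 -0.32201268  0.07056097]
burner 320 [ 0.35689165 -0.30774314  0.08040597] [ 0.64172846 -0.24247079  0.4096531 ]
foot [ 0.62902732 -0.31009461  0.01769527]
```

View pics/w1c.png

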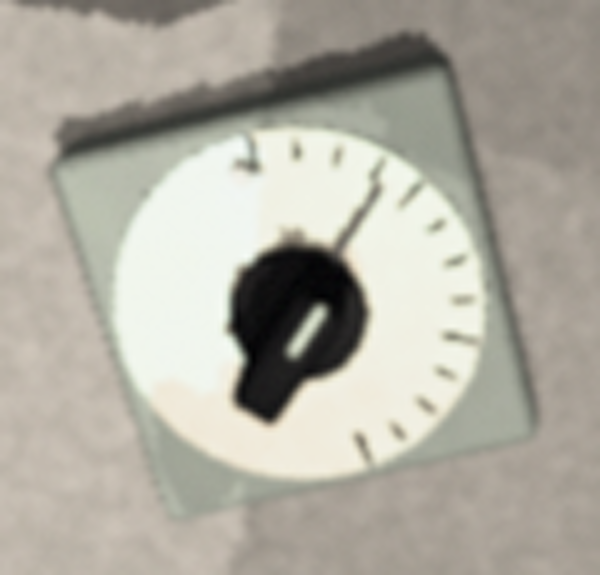

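```bash
python3 -m crank '[{"delta_rot":[0.1415,0,0],"delta_pos":[0,0,0],"fingers":0.3},{"delta_rot":[0.1415,0,0],"delta_pos":[0,0,0],"fingers":0.3},{"delta_rot":[0.1415,0,0],"delta_pos":[0,0,0],"fingers":0.3},{"delta_rot":[0.1415,0,0],"delta_pos":[0,0,0],"fingers":0.3}]' 30 | tail -5
python3 - <<'E'
from h import *
togo([.4648,-.3228,.069],.629)
E
```

```text
t: 2.4
eef_pos: [0.4341, -0.272, 0.292]
eef_rot: [-2.774, 1.57, 2.562]
ft_force: [-0.4, -0.0, -0.1]
opening: 0.0599
t 2.4 pos [ 0.4341 -0.272   0.292 ] F [-0.4 -0.  -0.1] T [ 0.01  0.   -0.02] op 0.0599 q [-0.56  0.24  0.09  1.42  0.    0.39]
yaxis ang 0.623 xaxis [-5.e-04  3.e-04 -1.e+00]
shift cm (tool)  [22.3  -0.46  5.93]
turn about tool x -0.006
```

```bash
python3 -m crank '[{"delta_rot":[0,0,0],"delta_pos":[2,-0.23,3],"fingers":0.3},{"delta_rot":[0,0,0],"delta_pos":[2,-0.23,2.93],"fingers":0.3},{"delta_rot":[-0.006,0,0],"delta_pos":[4,0,0],"fingers":0.3},{"delta_rot":[0,0,0],"delta_pos":[4,0,0],"fingers":0.3},{"delta_rot":[0,0,0],"delta_pos":[3,0,0],"fingers":0.3},{"delta_rot":[0,0,0],"delta_pos":[0,0,0],"fingers":0.3}]' 30 | tail -5
python3 - <<'E'
from h import *
togo([.4648,-.3228,.069],.629)
grab('wrist','w2')
z,p,d=load('w2');P=cloud(z,d)
k=(P[...,2]>.066)&(P[...,2]<.076)&(np.hypot(P[...,0]-.465,P[...,1]+.323)<.03)
Q=P[k]; r=cv2.minAreaRect((Q[:,:2]*1000).astype(np.float32)); print('bar',k.sum(),r,np.median(Q[:,2]))
E
```

```text
t: 3.0
eef_pos: [0.4633, -0.3212, 0.1385]
eef_rot: [-2.815, 1.564, 2.532]
ft_force: [-0.2, 0.8, 0.6]
opening: 0.0595
t 3.0 pos [ 0.4633 -0.3212  0.1385] F [-0.2  0.8  0.6] T [-0.03 -0.03 -0.  ] op 0.0595 q [-0.61  0.4  -0.08  1.1   0.    0.33]
yaxis ang 0.6349 xaxis [-0.0056  0.0039 -1.    ]
shift cm (tool)  [6.94 0.04 0.26]
turn about tool x 0.0059
bar 953 ((465.2188720703125, -322.8224792480469), (13.42503833770752, 35.513397216796875), 35.8887825012207) 0.07112970798297835
```

View pics/w2.png

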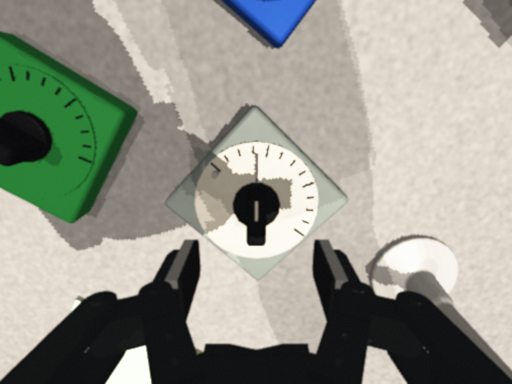

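The wrist view shows the black bar at (257,215), centred and parallel between the fingers, with the burner off at (415,270), clear. Two wrist positions agree on the knob's top height (71 mm) and centre. I'm descending and closing.

```bash
python3 -m crank '[{"delta_rot":[0,0,0],"delta_pos":[3,0,0.15],"fingers":0.3},{"delta_rot":[0,0,0],"delta_pos":[3,0,0.1],"fingers":0.3},{"delta_rot":[0,0,0],"delta_pos":[1,0,0],"fingers":0.5},{"delta_rot":[0,0,0],"delta_pos":[0,0,0],"fingers":1},{"delta_rot":[0,0,0],"delta_pos":[0,0,0],"fingers":1},{"delta_rot":[0,0,0],"delta_pos":[0,0,0],"fingers":1},{"delta_rot":[0,0,0],"delta_pos":[0,0,0],"fingers":1},{"delta_rot":[0,0,0],"delta_pos":[0,0,0],"fingers":1}]' 30 | tail -5
python3 - <<'E'
from h import *
togo([.4648,-.3228,.069],1.442)
E
```

```text
t: 3.85
eef_pos: [0.4669, -0.3259, 0.0745]
eef_rot: [-0.406, 1.568, -1.343]
ft_force: [-7.7, -4.6, 5.2]
opening: 0.0132
t 3.85 pos [ 0.4669 -0.3259  0.0745] F [-7.7 -4.6  5.2] T [-0.89  1.45 -0.01] op 0.0132 q [-0.61  0.45 -0.18  0.94 -0.    0.33]
yaxis ang 0.6343 xaxis [ 7.0e-04 -2.8e-03 -1.0e+00]
shift cm (tool)  [ 0.54  0.01 -0.38]
turn about tool x -0.8077
```

```bash
python3 -m crank '[{"delta_rot":[0,0,0],"delta_pos":[0.1,0,-0.3],"fingers":1},{"delta_rot":[0,0,0],"delta_pos":[0,0,0],"fingers":1},{"delta_rot":[0,0,0],"delta_pos":[0,0,0],"fingers":1}]' 30 | tail -5
python3 - <<'E'
from h import *
togo([.4648,-.3228,.069],1.442)
grab('wrist','w3')
E
```

```text
t: 4.15
eef_pos: [0.4667, -0.3256, 0.0744]
eef_rot: [-0.15, 1.563, -1.087]
ft_force: [-1.1, -17.6, 2.8]
opening: 0.0136
t 4.15 pos [ 0.4667 -0.3256  0.0744] F [ -1.1 -17.6   2.8] T [-3.43  0.26  0.07] op 0.0136 q [-0.61  0.44 -0.18  0.94 -0.    0.33]
yaxis ang 0.6337 xaxis [ 0.0037 -0.0071 -1.    ]
shift cm (tool)  [ 0.54  0.01 -0.34]
turn about tool x -0.8083
```

View pics/w3.png

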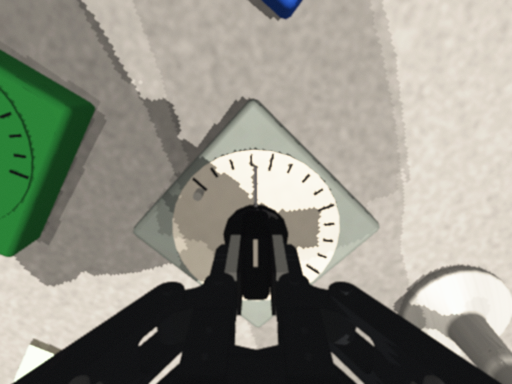

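```bash
python3 -m crank '[{"delta_rot":[0,0,0],"delta_pos":[0,0,0],"fingers":0.7},{"delta_rot":[0,0,0],"delta_pos":[0,0,0],"fingers":0.7},{"delta_rot":[0,0,0],"delta_pos":[0,0,0],"fingers":0.7}]' 30 | tail -5
python3 - <<'E'
from h import *
togo([.4648,-.3228,.069],.629)
E
```

```text
t: 4.5
eef_pos: [0.4654, -0.3223, 0.0721]
eef_rot: [0.626, 1.57, -0.31]
ft_force: [-0.1, -0.3, 0.1]
opening: 0.0256
t 4.5 pos [ 0.4654 -0.3223  0.0721] F [-0.1 -0.3  0.1] T [ 0.04  0.02 -0.02] op 0.0256 q [-0.61  0.45 -0.19  0.94  0.    0.33]
yaxis ang 0.6351 xaxis [ 9.e-04 -3.e-04 -1.e+00]
shift cm (tool)  [ 0.31 -0.08 -0.  ]
turn about tool x 0.0061
```

```bash
python3 -m crank '[{"delta_rot":[0,0,0],"delta_pos":[0.3,-0.05,0],"fingers":0.7},{"delta_rot":[0,0,0],"delta_pos":[0,0,0],"fingers":0.7},{"delta_rot":[0,0,0],"delta_pos":[0,0,0],"fingers":1},{"delta_rot":[0,0,0],"delta_pos":[0,0,0],"fingers":1},{"delta_rot":[0,0,0],"delta_pos":[0,0,0],"fingers":1},{"delta_rot":[0,0,0],"delta_pos":[0,0,0],"fingers":1}]' 30 | tail -5
python3 - <<'E'
from h import *
togo([.4648,-.3228,.069],1.442)
E
```

```text
t: 5.1
eef_pos: [0.4642, -0.3227, 0.0682]
eef_rot: [-2.033, 1.57, -2.969]
ft_force: [-5.6, -1.0, 3.2]
opening: 0.0136
t 5.1 pos [ 0.4642 -0.3227  0.0682] F [-5.6 -1.   3.2] T [-0.32  0.94 -0.02] op 0.0136 q [-0.61  0.45 -0.19  0.93 -0.    0.33]
yaxis ang 0.6347 xaxis [-9.e-04 -1.e-04 -1.e+00]
shift cm (tool)  [-0.08  0.04  0.04]
turn about tool x -0.8073
```

```bash
python3 -m crank '[{"delta_rot":[-0.1,0,0],"delta_pos":[0,0,0],"fingers":1},{"delta_rot":[-0.1,0,0],"delta_pos":[0,0,0],"fingers":1},{"delta_rot":[-0.1,0,0],"delta_pos":[0,0,0],"fingers":1},{"delta_rot":[-0.1,0,0],"delta_pos":[0,0,0],"fingers":1},{"delta_rot":[-0.1,0,0],"delta_pos":[0,0,0],"fingers":1},{"delta_rot":[-0.1,0,0],"delta_pos":[0,0,0],"fingers":1},{"delta_rot":[-0.1,0,0],"delta_pos":[0,0,0],"fingers":1},{"delta_rot":[-0.1,0,0],"delta_pos":[0,0,0],"fingers":1},{"delta_rot":[-0.02,0,0],"delta_pos":[0,0,0],"fingers":1},{"delta_rot":[0,0,0],"delta_pos":[0,0,0],"fingers":1}]' 30 | tail -5
python3 - <<'E'
from h import *
togo([.4648,-.3228,.069],1.442)
grab('wrist','w4')
E
```

```text
t: 6.1
eef_pos: [0.4633, -0.3241, 0.0683]
eef_rot: [-2.173, 1.567, -2.29]
ft_force: [-12.3, -13.6, 1.5]
opening: 0.0135
t 6.1 pos [ 0.4633 -0.3241  0.0683] F [-12.3 -13.6   1.5] T [-2.57  2.48 -0.62] op 0.0135 q [-0.61  0.45 -0.19  0.93 -0.   -0.49]
yaxis ang 1.4539 xaxis [-0.0026 -0.003  -1.    ]
shift cm (tool)  [-0.07  0.15  0.13]
turn about tool x 0.0119
```

View pics/w4.png

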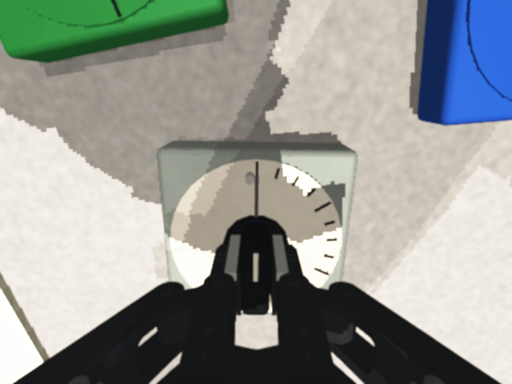

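```bash
python3 -m crank '[{"delta_rot":[0,0,0],"delta_pos":[0,0,0],"fingers":0.6},{"delta_rot":[0,0,0],"delta_pos":[0,0,0],"fingers":0.5},{"delta_rot":[0,0,0],"delta_pos":[-1,0,0],"fingers":0.4},{"delta_rot":[0,0,0],"delta_pos":[-4,0,0],"fingers":0.3},{"delta_rot":[0,0,0],"delta_pos":[-5,0,0],"fingers":0.3},{"delta_rot":[0,0,0],"delta_pos":[-5,0,-1],"fingers":0.3},{"delta_rot":[0,0,0],"delta_pos":[-4,0,-2],"fingers":0.3},{"delta_rot":[0,0,0],"delta_pos":[0,0,0],"fingers":0.3}]' 30 | tail -5
python3 - <<'E'
from h import *
togo([.4648,-.3228,.069],1.442)
grab('wrist','w5');grab('top','top5')
z,p,d=load('w5');P=cloud(z,d)
k=(P[...,2]>.066)&(P[...,2]<.076)&(np.hypot(P[...,0]-.465,P[...,1]+.323)<.03)
Q=P[k]; r=cv2.minAreaRect((Q[:,:2]*1000).astype(np.float32)); print('bar',k.sum(),r)
m=(P[...,2]>.027)&(P[...,2]<.034)&(np.hypot(P[...,0]-.465,P[...,1]+.323)<.085)
r=cv2.minAreaRect((P[...,:2][m]*1000).astype(np.float32)); print('case rect mm',r)
E
```

```text
t: 6.95
eef_pos: [0.4355, -0.32, 0.2638]
eef_rot: [-0.508, 1.562, -0.624]
ft_force: [0.3, -0.3, -0.5]
opening: 0.0602
t 6.95 pos [ 0.4355 -0.32    0.2638] F [ 0.3 -0.3 -0.5] T [-0.07 -0.09 -0.06] op 0.0602 q [-0.63  0.29  0.08  1.36  0.   -0.52]
yaxis ang 1.4547 xaxis [ 0.007 -0.005 -1.   ]
shift cm (tool)  [19.5   0.14  2.8 ]
turn about tool x 0.0127
bar 392 ((464.6911926269531, -323.26171875), (13.635014533996582, 36.278926849365234), 82.89142608642578)
case rect mm ((464.7899169921875, -323.1661071777344), (109.485107421875, 109.30413055419922), 82.3780288696289)
```

View pics/w5.png

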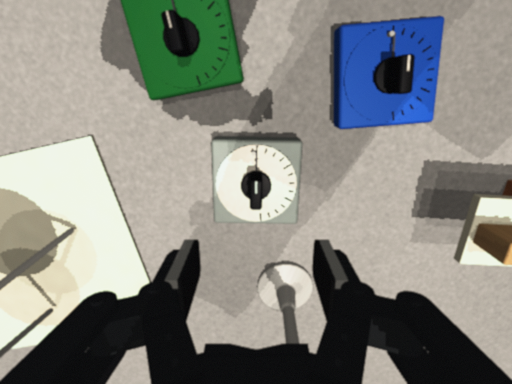

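View pics/top5.png

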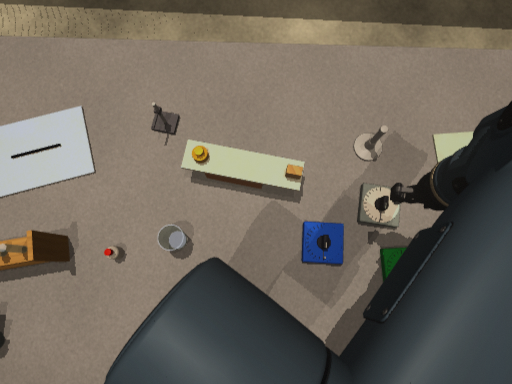

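Pointer bar is now at 82.9° against the case's 82.4° (0.01 rad): zero reached; the wrist view shows the bar straight at (257,188). Next come the board, handle, marker.

```bash
cat >> h.py <<'E'
def board(P,box=None):
    m=(P[...,2]>.088)&(P[...,2]<.0955)&(P[...,0]>.44)&(P[...,0]<.68)&(P[...,1]>-.2)&(P[...,1]<.35)
    if box is not None: m&=box
    n,l,st,_=cv2.connectedComponentsWithStats(m.astype(np.uint8)); i=1+np.argmax(st[1:,4]); m=l==i
    r=cv2.minAreaRect((P[...,:2][m]*1000).astype(np.float32)); return m,r
E
python3 - <<'E'
from h import *
for t in ['top0','top5','scene0']:
    z,p,d=load(t);P=cloud(z,d); m,r=board(P); print(t,m.sum(),r,np.median(P[m][:,2]).round(4))
    print('corners',cv2.boxPoints(r).round(1).tolist())
    k=(P[...,2]>.13)&(P[...,2]<.143)&(P[...,0]>.44)&(P[...,0]<.6)&(P[...,1]>-.13)&(P[...,1]<-.03)
    print(' handle',k.sum(),cv2.minAreaRect((P[...,:2][k]*1000).astype(np.float32)),np.median(P[k][:,2]))
    k=(P[...,2]>.07)&(P[...,2]<.15)&(P[...,0]>.59)&(P[...,0]<.72)&(P[...,1]>.22)&(P[...,1]<.33)
    print(' marker',np.c_[P[k]*1000,np.argwhere(k)[:,::-1]].round(0).tolist()[:60])
E
```

```text
top0 2907 ((552.2066650390625, 59.830657958984375), (319.9957275390625, 81.14942169189453), 80.19046783447266) 0.0909
corners [[485.0, -90.9000015258789], [564.9000244140625, -104.69999694824219], [619.4000244140625, 210.60000610351562], [539.5, 224.39999389648438]]
 handle 149 ((529.0950317382812, -73.30712890625), (39.57917022705078, 24.83549690246582), 79.91617584228516) 0.13575811922552372
 marker [[700.0, 300.0, 135.0, 152.0, 103.0], [700.0, 297.0, 135.0, 153.0, 103.0], [700.0, 294.0, 136.0, 154.0, 103.0], [699.0, 300.0, 132.0, 152.0, 104.0], [699.0, 298.0, 132.0, 153.0, 104.0], [699.0, 295.0, 132.0, 154.0, 104.0], [698.0, 292.0, 134.0, 155.0, 104.0], [696.0, 300.0, 132.0, 152.0, 105.0], [695.0, 296.0, 135.0, 153.0, 105.0], [696.0, 295.0, 131.0, 154.0, 105.0], [697.0, 293.0, 131.0, 155.0, 105.0], [700.0, 292.0, 123.0, 156.0, 105.0], [695.0, 299.0, 127.0, 153.0, 106.0], [694.0, 295.0, 130.0, 154.0, 106.0], [695.0, 293.0, 129.0, 155.0, 106.0], [698.0, 292.0, 122.0, 156.0, 106.0], [695.0, 298.0, 121.0, 154.0, 107.0], [695.0, 295.0, 123.0, 155.0, 107.0], [696.0, 293.0, 120.0, 156.0,
[... 5962 characters left out ...]
301.0], [704.0, 299.0, 125.0, 256.0, 301.0], [705.0, 302.0, 128.0, 257.0, 301.0], [702.0, 301.0, 125.0, 258.0, 301.0], [699.0, 300.0, 123.0, 259.0, 301.0], [656.0, 302.0, 96.0, 278.0, 301.0], [654.0, 303.0, 95.0, 279.0, 301.0], [653.0, 304.0, 96.0, 280.0, 301.0], [652.0, 306.0, 96.0, 281.0, 301.0], [704.0, 296.0, 121.0, 255.0, 302.0], [704.0, 299.0, 123.0, 256.0, 302.0], [704.0, 301.0, 124.0, 257.0, 302.0], [702.0, 301.0, 123.0, 258.0, 302.0], [699.0, 301.0, 122.0, 259.0, 302.0], [662.0, 301.0, 97.0, 275.0, 302.0], [660.0, 301.0, 95.0, 276.0, 302.0], [659.0, 303.0, 96.0, 277.0, 302.0], [657.0, 303.0, 96.0, 278.0, 302.0], [656.0, 305.0, 96.0, 279.0, 302.0], [655.0, 307.0, 97.0, 280.0, 302.0]]
```

```bash
python3 -m crank '[{"delta_rot":[0,0,0],"delta_pos":[-0.3,4.45,0.7],"fingers":0.3},{"delta_rot":[0,0,0],"delta_pos":[-0.3,4.45,0.7],"fingers":0.3},{"delta_rot":[0,0,0],"delta_pos":[-0.3,4.45,0.7],"fingers":0.3},{"delta_rot":[0,0,0],"delta_pos":[-0.3,4.45,0.7],"fingers":0.3},{"delta_rot":[0,0,0],"delta_pos":[-0.3,4.45,0.7],"fingers":0.3},{"delta_rot":[0,0,0],"delta_pos":[-0.3,4.45,0.7],"fingers":0.3},{"delta_rot":[0,0,0],"delta_pos":[-0.3,4.45,0.7],"fingers":0.3},{"delta_rot":[0,0,0],"delta_pos":[-0.3,4.45,0.7],"fingers":0.3},{"delta_rot":[0,0,0],"delta_pos":[-0.3,4.45,0.7],"fingers":0.3},{"delta_rot":[0,0,0],"delta_pos":[-0.3,4.45,0.7],"fingers":0.3},{"delta_rot":[0,0,0],"delta_pos":[-0.3,4.45,0.7],"fingers":0.3},{"delta_rot":[0,0,0],"delta_pos":[-0.3,4.45,0.7],"fingers":0.3},{"delta_rot":[0,0,0],"delta_pos":[0,0,0],"fingers":0.3},{"delta_rot":[0,0,0],"delta_pos":[0,0,0],"fingers":0.3}]' 30 | tail -5
python3 - <<'E'
from h import *
togo([.53,-.073,.123],np.deg2rad(80.2-90))
grab('wrist','w6')
z,p,d=load('w6');P=cloud(z,d); m,r=board(P); print(m.sum(),r,np.median(P[m][:,2]))
E
```

```text
t: 8.45
eef_pos: [0.5799, 0.2027, 0.2914]
eef_rot: [-2.697, 1.568, -2.81]
ft_force: [0.1, -1.0, 0.2]
opening: 0.0599
t 8.45 pos [0.5799 0.2027 0.2914] F [ 0.1 -1.   0.2] T [-0.03 -0.02 -0.04] op 0.0599 q [0.34 0.47 0.41 1.52 0.   0.45]
yaxis ang 1.4571 xaxis [-2.6e-03 -9.0e-04 -1.0e+00]
shift cm (tool)  [ 16.88 -27.94  -1.79]
turn about tool x -1.5135
17458 ((554.2093505859375, 69.19197082519531), (301.5021667480469, 80.4583740234375), 80.21966552734375) 0.09189087225590506
```

View pics/w6.png

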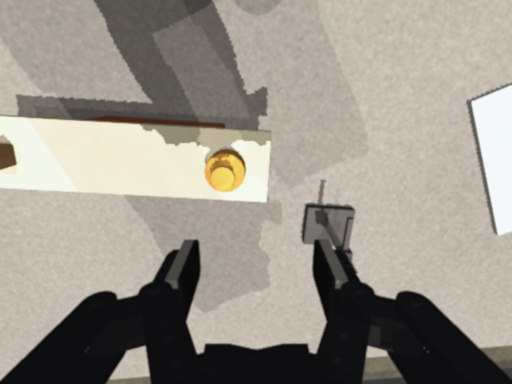

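```bash
python3 - <<'E'
from h import *
z,p,d=load('w6');P=cloud(z,d)
q=cv2.resize(p[165:265,260:375],None,fx=6,fy=6,interpolation=cv2.INTER_CUBIC)
cv2.imwrite('pics/w6c.png',q[:,:,::-1])
q=cv2.resize(p[90:215,80:290],None,fx=3.8,fy=3.8,interpolation=cv2.INTER_CUBIC)
cv2.imwrite('pics/w6d.png',q[:,:,::-1])
k=(P[...,2]>.08)&(P[...,2]<.11);k[:,:300]=0;k[:170]=0;k[255:]=0;k[:,360:]=0
for v,u in np.argwhere(k): print((u,v),(P[v,u]*1000).round(1),end=' ')
print()
m,r=board(P);print(cv2.boxPoints(r).round(1).tolist())
E
```

```text
(np.int64(348), np.int64(217)) [649.6 303.4  91.1] (np.int64(349), np.int64(217)) [650.4 305.   89.7] (np.int64(350), np.int64(217)) [650.1 305.9  90.7] (np.int64(351), np.int64(217)) [650.  306.9  91.1] (np.int64(352), np.int64(217)) [650.6 308.3  90.2] (np.int64(347), np.int64(218)) [651.5 302.7  89.5] (np.int64(348), np.int64(218)) [650.3 303.1  92.2] (np.int64(349), np.int64(218)) [649.8 303.9  93.5] (np.int64(350), np.int64(218)) [649.8 304.9  93.8] (np.int64(351), np.int64(218)) [650.2 306.2  93.3] (np.int64(352), np.int64(218)) [650.3 307.3  93.5] (np.int64(353), np.int64(218)) [650.5 308.6  93.2] (np.int64(347), np.int64(219)) [652.2 302.3  90.7] (np.int64(348), np.int64(219)) [651.1 302.8  93.2] (np.int64(349), np.int64(219)) [650.8 303.6  94.3] (np.int64(350), np.int64(219)) [650.5 304.5  95.1] (np.int64(351), np.int64(219)) [650.2 305.5  95.9] (np.int64(352), np.int64(219)) [651.1 307.   94.4] (np.int64(353), np.int64(219)) [650.4 307.7  96.1] (np.int64(347), np.int64(220)) [654.2 302.7  89.3] (np.int64(348), np.int64(220)) [652.3 302.7  93.5] (np.int64(349), np.int64(220)
[... 13013 characters left out ...]
8.6 101.5] (np.int64(348), np.int64(253)) [691.7 300.  100.5] (np.int64(349), np.int64(253)) [691.2 300.9 101.4] (np.int64(350), np.int64(253)) [692.2 302.5 100.2] (np.int64(351), np.int64(253)) [692.3 303.7 100.1] (np.int64(352), np.int64(253)) [692.8 305.   99.5] (np.int64(347), np.int64(254)) [692.1 298.5 101.8] (np.int64(348), np.int64(254)) [693.2 300.1 100.3] (np.int64(349), np.int64(254)) [692.3 300.8 101.9] (np.int64(350), np.int64(254)) [694.3 302.8  98.9] (np.int64(351), np.int64(254)) [693.1 303.4 101.1] (np.int64(352), np.int64(254)) [693.1 304.5 101.3] 
[[489.0, -72.5], [568.2000122070312, -86.19999694824219], [619.5, 210.89999389648438], [540.2000122070312, 224.60000610351562]]
```

View pics/w6c.png

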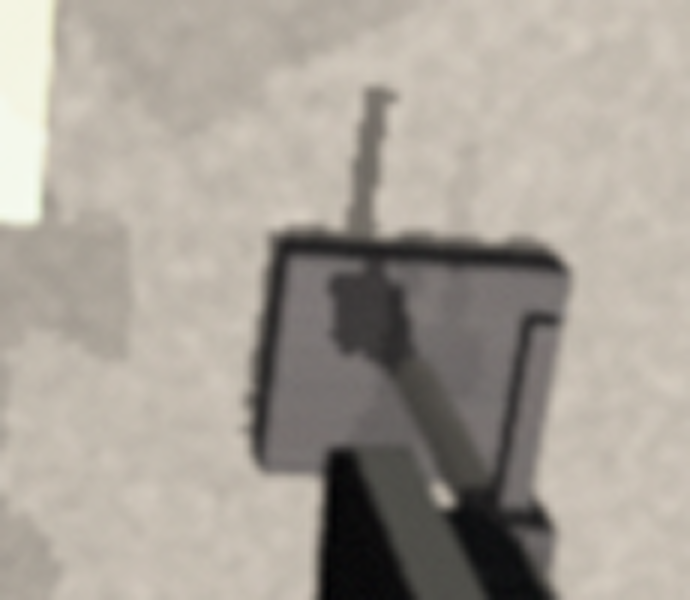

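View pics/w6d.png

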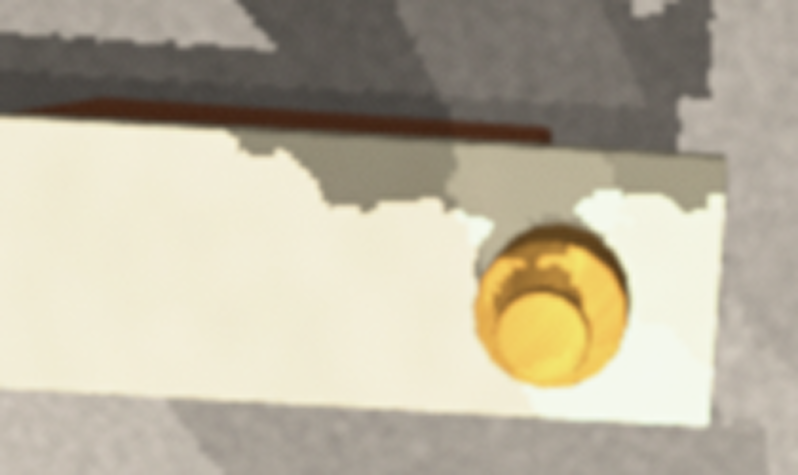

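```bash
python3 - <<'E'
from h import *
z,p,d=load('w6');P=cloud(z,d)
a=onplane(z,106.3,115.8,0);b=onplane(z,224.7,123.7,0)
print('block edge',a.round(4),b.round(4),np.linalg.norm(b-a),np.degrees(np.arctan2(b[1]-a[1],b[0]-a[0])))
# fit brown lower edge per column
hsv=cv2.cvtColor(p,cv2.COLOR_RGB2HSV)
br=((hsv[...,0]<15)&(hsv[...,1]>110)&(hsv[...,2]>20)); br[:105]=0;br[132:]=0;br[:,:90]=0;br[:,235:]=0
cols=[u for u in range(112,224) if br[:,u].any()]
vs=[np.argmax(br[:,u])-.5 for u in cols]
L=np.array([onplane(z,u,v,0)[:2] for u,v in zip(cols,vs)])
vx,vy,x0,y0=cv2.fitLine(L.astype(np.float32)*1000,cv2.DIST_HUBER,0,.01,.01).ravel(); ang=np.degrees(np.arctan2(vy,vx))%180
print('fit',len(cols),ang,x0,y0,'cols',cols[0],cols[-1])
th=np.radians(80.1);e=np.array([np.cos(th),np.sin(th)]);n=np.array([-e[1],e[0]])
corner=b[:2]; blk=corner-80e-3*e-35e-3*n   # n=+y block: toward robot
print('block centre est',blk.round(4),'board centre lateral',((np.array([.5525,.0600])-blk)@n).round(4))
for zz in (.092,.095):
  t=onplane(z,350.3,217,zz);print('tip',t.round(4),'s',(t[:2]@e).round(4))
for u,v in [(271,131),(268,202.3)]:
  t=onplane(z,u,v,.092);print('board end corner',t.round(4),(t[:2]@e).round(4))
E
```

```text
block edge [0.5074 0.0091 0.    ] [0.5359 0.1656 0.    ] 0.15912145293278954 79.68504755640606
fit 112 79.46939 523.5049 99.48615 cols 112 223
block centre est [0.5566 0.0808] board centre lateral 0.0005
tip [0.6495 0.3058 0.092 ] s 0.4129
tip [0.648  0.3049 0.095 ] s 0.4118
board end corner [0.5404 0.2239 0.092 ] 0.3134
board end corner [0.6203 0.2125 0.092 ] 0.316
```

```bash
python3 -m crank '[{"delta_rot":[-0.1376,0,0],"delta_pos":[0,0,0],"fingers":0},{"delta_rot":[-0.1376,0,0],"delta_pos":[0,0,0],"fingers":0},{"delta_rot":[-0.1376,0,0],"delta_pos":[0,0,0],"fingers":0},{"delta_rot":[-0.1376,0,0],"delta_pos":[0,0,0],"fingers":0},{"delta_rot":[-0.1376,0,0],"delta_pos":[0,0,0],"fingers":0},{"delta_rot":[-0.1376,0,0],"delta_pos":[0,0,0],"fingers":0},{"delta_rot":[-0.1376,0,0],"delta_pos":[0,0,0],"fingers":0},{"delta_rot":[-0.1376,0,0],"delta_pos":[0,0,0],"fingers":0},{"delta_rot":[-0.1376,0,0],"delta_pos":[0,0,0],"fingers":0},{"delta_rot":[-0.1376,0,0],"delta_pos":[0,0,0],"fingers":0},{"delta_rot":[-0.1376,0,0],"delta_pos":[0,0,0],"fingers":0},{"delta_rot":[0,0,0],"delta_pos":[0,0,0],"fingers":0}]' 30 | tail -5
python3 - <<'E'
from h import *
togo([.515,-.14,.25],np.deg2rad(80.2-90))
E
```

```text
t: 9.7
eef_pos: [0.58, 0.2003, 0.2932]
eef_rot: [2.206, 1.57, -2.678]
ft_force: [1.0, -0.3, -0.2]
opening: 0.0856
t 9.7 pos [0.58   0.2003 0.2932] F [ 1.  -0.3 -0.2] T [0.03 0.04 0.01] op 0.0856 q [ 0.33  0.46  0.41  1.52 -0.   -1.07]
yaxis ang 2.9695 xaxis [-5.e-04 -2.e-04 -1.e+00]
shift cm (tool)  [  4.33   0.58 -34.64]
turn about tool x -0.001
```

```bash
python3 -m crank '[{"delta_rot":[0,0,0],"delta_pos":[0.6,0.08,-4.5],"fingers":0},{"delta_rot":[0,0,0],"delta_pos":[0.6,0.08,-4.5],"fingers":0},{"delta_rot":[0,0,0],"delta_pos":[0.6,0.08,-4.5],"fingers":0},{"delta_rot":[0,0,0],"delta_pos":[0.6,0.08,-4.5],"fingers":0},{"delta_rot":[0,0,0],"delta_pos":[0.6,0.08,-4.5],"fingers":0},{"delta_rot":[0,0,0],"delta_pos":[0.6,0.08,-4.5],"fingers":0},{"delta_rot":[0,0,0],"delta_pos":[0.6,0.08,-4.5],"fingers":0},{"delta_rot":[0,0,0],"delta_pos":[0,0,0],"fingers":0},{"delta_rot":[0,0,0],"delta_pos":[0,0,0],"fingers":0}]' 30 | tail -5
python3 - <<'E'
from h import *
togo([.529,-.073,.125],np.deg2rad(80.2-90))
grab('wrist','w7')
z,p,d=load('w7');P=cloud(z,d); m,r=board(P); print(m.sum(),r,np.median(P[m][:,2]))
k=(P[...,2]>.13)&(P[...,2]<.143)&(P[...,0]>.44)&(P[...,0]<.6)&(P[...,1]>-.13)&(P[...,1]<-.03)
print(' handle',k.sum(),cv2.minAreaRect((P[...,:2][k]*1000).astype(np.float32)),np.median(P[k][:,2]))
E
```

```text
t: 10.6
eef_pos: [0.5197, -0.1091, 0.2512]
eef_rot: [1.098, 1.57, 2.49]
ft_force: [0.5, -0.7, 1.2]
opening: 0.0855
t 10.6 pos [ 0.5197 -0.1091  0.2512] F [ 0.5 -0.7  1.2] T [ 0.04 -0.02 -0.03] op 0.0855 q [-0.21  0.28  0.04  1.33  0.   -1.6 ]
yaxis ang 2.962 xaxis [-3.e-04  2.e-04 -1.e+00]
shift cm (tool)  [12.62 -0.27  3.71]
turn about tool x -0.0085
10001 ((542.5853271484375, 1.178558349609375), (202.96710205078125, 80.03776550292969), 80.24396514892578) 0.09175097720373576
 handle 1194 ((529.72021484375, -74.19403839111328), (40.04227828979492, 23.806459426879883), 80.04381561279297) 0.13661811820780043
```

View pics/w7.png

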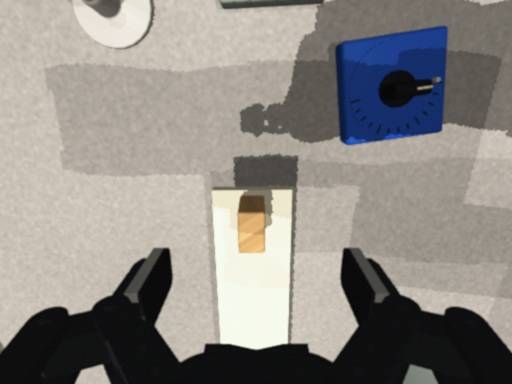

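Handle seen at (251,225), top 137 mm; centre (0.5297,-0.0742) from the wrist and (0.529,-0.073) from the top camera — they agree. I'll descend over it, settle, then check before closing.

```bash
python3 -m crank '[{"delta_rot":[-0.0085,0,0],"delta_pos":[1,-0.18,1.8],"fingers":0},{"delta_rot":[0,0,0],"delta_pos":[1,-0.18,1.8],"fingers":0},{"delta_rot":[0,0,0],"delta_pos":[3,0,0],"fingers":0},{"delta_rot":[0,0,0],"delta_pos":[3,0,0],"fingers":0},{"delta_rot":[0,0,0],"delta_pos":[3,0,0],"fingers":0},{"delta_rot":[0,0,0],"delta_pos":[1.3,0,0],"fingers":0.2},{"delta_rot":[0,0,0],"delta_pos":[0,0,0],"fingers":0.3},{"delta_rot":[0,0,0],"delta_pos":[0,0,0],"fingers":0.4},{"delta_rot":[0,0,0],"delta_pos":[0,0,0],"fingers":0.4}]' 40 | tail -5
python3 - <<'E'
from h import *
togo([.5297,-.0742,.125],np.deg2rad(80.2-90))
E
```

```text
t: 11.55
eef_pos: [0.5309, -0.0725, 0.1295]
eef_rot: [-1.513, 1.569, -0.107]
ft_force: [0.0, -0.2, 0.1]
opening: 0.0515
t 11.55 pos [ 0.5309 -0.0725  0.1295] F [ 0.  -0.2  0.1] T [-0.02 -0.03 -0.06] op 0.0515 q [-0.14  0.34 -0.19  1.04  0.   -1.54]
yaxis ang 2.9772 xaxis [ 1.9e-03 -2.0e-04 -1.0e+00]
shift cm (tool)  [ 0.45  0.09 -0.18]
turn about tool x 0.0066
```

```bash
python3 -m crank '[{"delta_rot":[0.006,0,0],"delta_pos":[0.4,0.08,-0.15],"fingers":0.4},{"delta_rot":[0,0,0],"delta_pos":[0,0,0],"fingers":0.4},{"delta_rot":[0,0,0],"delta_pos":[0,0,0],"fingers":0.4},{"delta_rot":[0,0,0],"delta_pos":[0,0,0],"fingers":0.55},{"delta_rot":[0,0,0],"delta_pos":[0,0,0],"fingers":1},{"delta_rot":[0,0,0],"delta_pos":[0,0,0],"fingers":1},{"delta_rot":[0,0,0],"delta_pos":[0,0,0],"fingers":1}]' 40 | tail -5
python3 - <<'E'
from h import *
togo([.5297,-.0742,.125],np.deg2rad(80.2-90))
grab('scene','s8');grab('top','t8')
for t in ['t8','s8']:
    z,p,d=load(t);P=cloud(z,d); m,r=board(P); print(t,m.sum(),r,np.median(P[m][:,2]))
E
```

```text
t: 12.25
eef_pos: [0.5293, -0.0743, 0.1245]
eef_rot: [-1.601, 1.57, -0.201]
ft_force: [1.3, -0.4, 3.2]
opening: 0.0237
t 12.25 pos [ 0.5293 -0.0743  0.1245] F [ 1.3 -0.4  3.2] T [-0.08 -0.12 -0.11] op 0.0237 q [-0.14  0.34 -0.2   1.03 -0.   -1.54]
yaxis ang 2.971 xaxis [ 6.e-04 -1.e-04 -1.e+00]
shift cm (tool)  [-0.05 -0.04  0.02]
turn about tool x 0.0005
t8 1942 ((561.1748657226562, 113.5323257446289), (211.3411102294922, 80.75711822509766), 79.8896484375) 0.0909388741897158
s8 2367 ((553.8108520507812, 60.69158172607422), (321.7028503417969, 81.29095458984375), 80.03327178955078) 0.09310397939246129
```

View pics/s8.png

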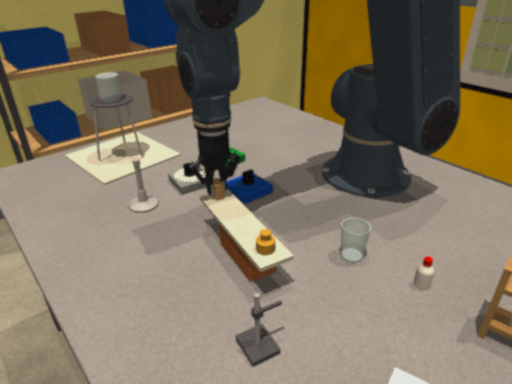

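View pics/t8.png

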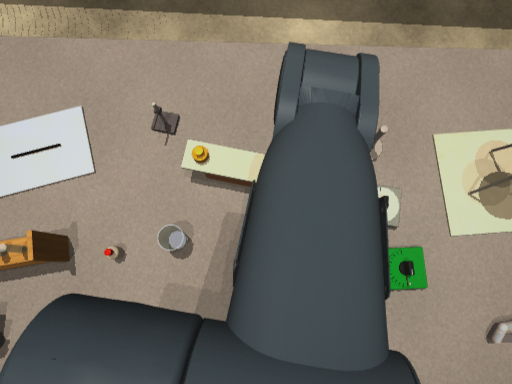

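```bash
python3 -m crank '[{"delta_rot":[0,0,0],"delta_pos":[0,0,0.1],"fingers":1},{"delta_rot":[0,0,0],"delta_pos":[0,0,0.2],"fingers":1},{"delta_rot":[0,0,0],"delta_pos":[0,0,0.3],"fingers":1},{"delta_rot":[0,0,0],"delta_pos":[0,0,0.4],"fingers":1},{"delta_rot":[0,0,0],"delta_pos":[0,0,0.4],"fingers":1},{"delta_rot":[0,0,0],"delta_pos":[0,0,0.4],"fingers":1},{"delta_rot":[0,0,0],"delta_pos":[0,0,0.4],"fingers":1},{"delta_rot":[0,0,0],"delta_pos":[0,0,0.3],"fingers":1},{"delta_rot":[0,0,0],"delta_pos":[0,0,0.3],"fingers":1},{"delta_rot":[0,0,0],"delta_pos":[0,0,0.2],"fingers":1},{"delta_rot":[0,0,0],"delta_pos":[0,0,0],"fingers":1}]' 40 | tail -5
cat >> h.py <<'E'
def bstat(tag):
    for n in ['top','scene','wrist']:
        z,p,d=grab(n,n[0]+tag);P=cloud(z,d);m,r=board(P);Q=P[m]
        # plane fit tilt
        A=np.c_[Q[:,:2],np.ones(len(Q))];c=np.linalg.lstsq(A,Q[:,2],rcond=None)[0]
        for _ in range(3):
            k=abs(A@c-Q[:,2])<.003;c=np.linalg.lstsq(A[k],Q[k,2],rcond=None)[0]
        th=np.radians(79.9);e=np.array([np.cos(th),np.sin(th)]);nn=np.array([-e[1],e[0]])
        s=Q[:,:2]@e; l=Q[:,:2]@nn
        ends=[np.quantile(s[(l>q)&(l<q+.01)],.999) for q in np.arange(np.median(l)-.03,np.median(l)+.025,.01)]
        print(n,m.sum(),'ang',round(r[2],2),'size',np.round(r[1],0),'z',np.median(Q[:,2]).round(4),'slope along',(c[:2]@e).round(4),'across',(c[:2]@nn).round(4),'end s',np.round(np.median(ends),4))
E
python3 - <<'E'
from h import *
togo([.5297,-.0742,.125],np.deg2rad(80.2-90))
bstat('9')
E
```

```text
t: 13.45
eef_pos: [0.5342, -0.0449, 0.1245]
eef_rot: [-2.698, 1.57, -1.298]
ft_force: [-0.0, -3.9, 6.3]
opening: 0.0236
t 13.45 pos [ 0.5342 -0.0449  0.1245] F [-0.  -3.9  6.3] T [-0.53  0.11 -0.03] op 0.0236 q [-0.08  0.35 -0.2   1.03 -0.   -1.48]
yaxis ang 2.971 xaxis [ 3.e-04 -9.e-04 -1.e+00]
shift cm (tool)  [-0.04 -0.05 -2.96]
turn about tool x 0.0005
top 1744 ang 79.91 size [192.  81.] z 0.0909 slope along 0.0009 across -0.0036 end s 0.3442
scene 2540 ang 80.1 size [321.  82.] z 0.0931 slope along -0.0001 across 0.0024 end s 0.3464
wrist 5631 ang 79.99 size [53. 80.] z 0.0918 slope along 0.007 across -0.0011 end s 0.0454
```

```bash
python3 -m crank '[{"delta_rot":[0,0,0],"delta_pos":[0,0,0.1],"fingers":1},{"delta_rot":[0,0,0],"delta_pos":[0,0,0.2],"fingers":1},{"delta_rot":[0,0,0],"delta_pos":[0,0,0.3],"fingers":1},{"delta_rot":[0,0,0],"delta_pos":[0.02,0,0.4],"fingers":1},{"delta_rot":[0,0,0],"delta_pos":[0.02,0,0.5],"fingers":1},{"delta_rot":[0,0,0],"delta_pos":[0.02,0,0.5],"fingers":1},{"delta_rot":[0,0,0],"delta_pos":[0.02,0,0.5],"fingers":1},{"delta_rot":[0,0,0],"delta_pos":[0.02,0,0.5],"fingers":1},{"delta_rot":[0,0,0],"delta_pos":[0,0,0.4],"fingers":1},{"delta_rot":[0,0,0],"delta_pos":[0,0,0.3],"fingers":1},{"delta_rot":[0,0,0],"delta_pos":[0,0,0.2],"fingers":1},{"delta_rot":[0,0,0],"delta_pos":[0,0,0.1],"fingers":1},{"delta_rot":[0,0,0],"delta_pos":[0,0,0],"fingers":1}]' 40 | tail -5
python3 - <<'E'
from h import *
togo([.5297,-.0742,.125],np.deg2rad(80.2-90))
bstat('10')
E
```

```text
t: 14.9
eef_pos: [0.5416, -0.0063, 0.1245]
eef_rot: [-2.255, 1.568, -0.855]
ft_force: [-1.5, -10.9, 18.8]
opening: 0.0236
t 14.9 pos [ 0.5416 -0.0063  0.1245] F [ -1.5 -10.9  18.8] T [-1.74  0.74  0.09] op 0.0236 q [-0.01  0.36 -0.18  1.03 -0.   -1.41]
yaxis ang 2.9705 xaxis [ 0.002  -0.0023 -1.    ]
shift cm (tool)  [-0.03  0.01 -6.9 ]
turn about tool x -0.0001
top 1443 ang 80.04 size [163.  81.] z 0.091 slope along 0.0009 across -0.0004 end s 0.384
scene 2839 ang 80.43 size [321.  82.] z 0.0932 slope along 0.0002 across -0.0005 end s 0.3854
wrist 5634 ang 79.81 size [53. 80.] z 0.0918 slope along 0.0065 across -0.001 end s 0.0848
```

```bash
python3 - <<'E'
from h import *
th=np.radians(79.9);e=np.array([np.cos(th),np.sin(th)]);nn=np.array([-e[1],e[0]])
tip=np.array([.6498,.3057]);print('wrist mark s',tip@e,'end0 wrist',np.array([.5801,.2180])@e)
for t in ['w6','t10','s10','s8','t8']:
    z,p,d=load(t);P=cloud(z,d)
    S=P[...,:2]@e-tip@e; L=P[...,:2]@nn-tip@nn
    k=(P[...,2]>.0875)&(P[...,2]<.0985)&(abs(S)<.012)&(L<.006)&(L>-.032)
    if k.sum()<3: print(t,k.sum());continue
    s=S[k]+tip@e; print(t,k.sum(),'finger s mid',((s.min()+s.max())/2).round(4),'median',np.median(s).round(4),'range',s.min().round(4),s.max().round(4),'z',np.median(P[k][:,2]).round(4),'px',np.argwhere(k).mean(0).round(0)[::-1])
    m,r=board(P);Q=P[m];ss=Q[:,:2]@e;l=Q[:,:2]@nn
    print('  board end',np.round([np.quantile(ss[(l>q)&(l<q+.01)],.999) for q in np.arange(np.median(l)-.03,np.median(l)+.025,.01)],4))
z,p,d=load('s10'); q=cv2.resize(p[190:370,180:330],None,fx=3.3,fy=3.3,interpolation=cv2.INTER_CUBIC);cv2.imwrite('pics/s10c.png',q[:,:,::-1])
E
```

```text
wrist mark s 0.4149159207327585 end0 wrist 0.3163519310403889
w6 177 finger s mid 0.4151 median 0.4145 range 0.4117 0.4186 z 0.0946 px [348. 230.]
  board end [0.3156 0.3159 0.3155 0.3156 0.3158 0.3153]
t10 34 finger s mid 0.415 median 0.4142 range 0.411 0.419 z 0.0932 px [154. 122.]
  board end [0.3843 0.3841 0.3835 0.3842 0.384  0.3832]
s10 77 finger s mid 0.415 median 0.4168 range 0.4109 0.4191 z 0.0954 px [274. 305.]
  board end [0.3857 0.3853 0.3857 0.3856 0.3853 0.3853]
s8 75 finger s mid 0.4149 median 0.4168 range 0.4109 0.4189 z 0.0955 px [274. 305.]
  board end [0.317  0.3168 0.3167 0.3166 0.3176 0.3174]
t8 35 finger s mid 0.4148 median 0.4139 range 0.4112 0.4184 z 0.0933 px [154. 122.]
  board end [0.3146 0.3148 0.3149 0.3146 0.3152 0.3139]
```

View pics/s10c.png

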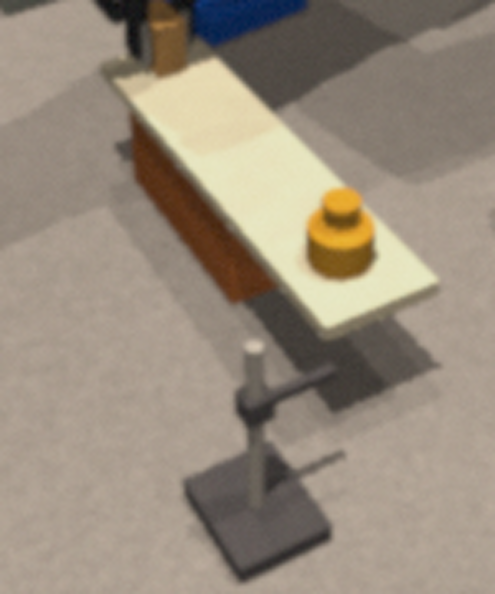

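```bash
python3 -m crank '[{"delta_rot":[0,0,0],"delta_pos":[-0.05,0,0.1],"fingers":1},{"delta_rot":[0,0,0],"delta_pos":[0,0,0.2],"fingers":1},{"delta_rot":[0,0,0],"delta_pos":[0,0,0.3],"fingers":1},{"delta_rot":[0,0,0],"delta_pos":[0,0,0.4],"fingers":1},{"delta_rot":[0,0,0],"delta_pos":[0,0,0.4],"fingers":1},{"delta_rot":[0,0,0],"delta_pos":[0,0,0.4],"fingers":1},{"delta_rot":[0,0,0],"delta_pos":[0,0,0.4],"fingers":1},{"delta_rot":[0,0,0],"delta_pos":[0,0,0.3],"fingers":1},{"delta_rot":[0,0,0],"delta_pos":[0,0,0.2],"fingers":1},{"delta_rot":[0,0,0],"delta_pos":[0,0,0.15],"fingers":1},{"delta_rot":[0,0,0],"delta_pos":[0,0,0.1],"fingers":1},{"delta_rot":[0,0,0],"delta_pos":[0,0,0],"fingers":1},{"delta_rot":[0,0,0],"delta_pos":[0,0,0],"fingers":1}]' 40 | tail -5
python3 - <<'E'
from h import *
togo([.5297,-.0742,.125],np.deg2rad(80.2-90))
bstat('11')
th=np.radians(79.9);e=np.array([np.cos(th),np.sin(th)])
s=telemetry.get_state();print('TCP advance',((s['eef_pos'][:2]-[.5293,-.0743])@e).round(4))
z,p,d=load('s11'); q=cv2.resize(p[200:370,180:340],None,fx=3.5,fy=3.5,interpolation=cv2.INTER_CUBIC);cv2.imwrite('pics/s11c.png',q[:,:,::-1])
z,p,d=load('t11'); q=cv2.resize(p[90:200,130:280],None,fx=5,fy=5,interpolation=cv2.INTER_CUBIC);cv2.imwrite('pics/t11c.png',q[:,:,::-1])
E
```

```text
t: 16.35
eef_pos: [0.5462, 0.0231, 0.1245]
eef_rot: [-2.387, 1.569, -0.987]
ft_force: [-1.5, -7.6, 12.8]
opening: 0.0233
t 16.35 pos [0.5462 0.0231 0.1245] F [-1.5 -7.6 12.8] T [-1.38  0.52  0.  ] op 0.0233 q [ 0.04  0.37 -0.17  1.04 -0.   -1.36]
yaxis ang 2.9706 xaxis [ 0.0011 -0.0017 -1.    ]
shift cm (tool)  [-0.03 -0.03 -9.86]
turn about tool x 0.0
top 1232 ang 79.9 size [142.  81.] z 0.0909 slope along -0.0007 across 0.0008 end s 0.4127
scene 3038 ang 79.89 size [323.  81.] z 0.0931 slope along -0.0002 across 0.0003 end s 0.4153
wrist 5630 ang 80.54 size [53. 81.] z 0.0918 slope along 0.0065 across -0.0007 end s 0.1145
TCP advance 0.0988
```

View pics/s11c.png

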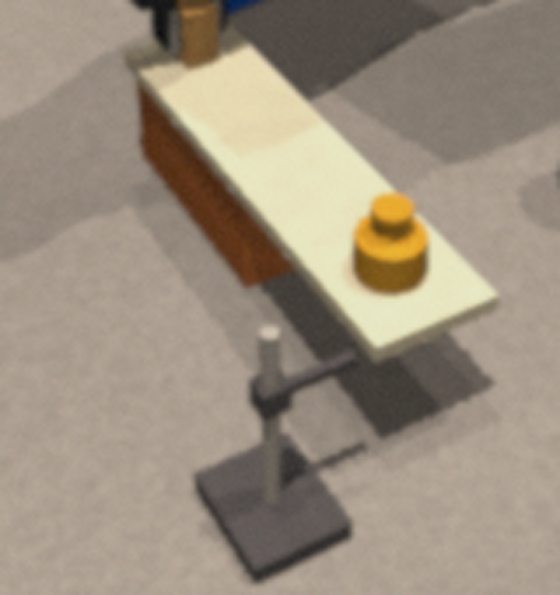

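View pics/t11c.png

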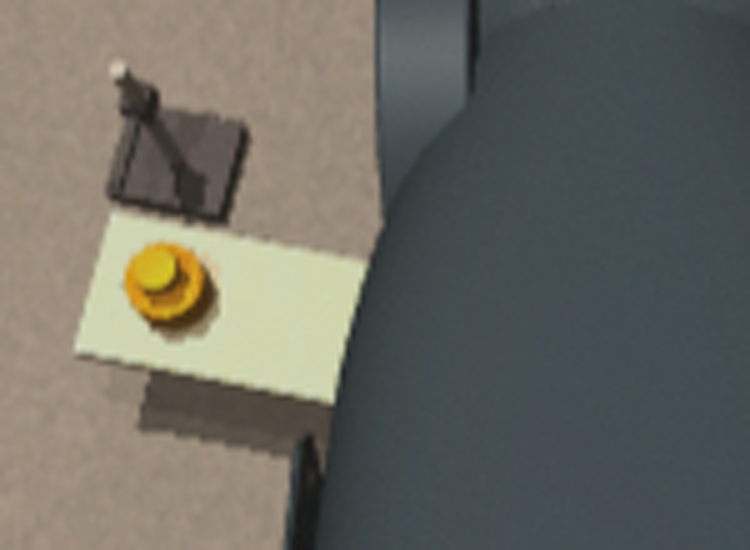

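```bash
python3 -m crank '[{"delta_rot":[0,0,0],"delta_pos":[0,0,0],"fingers":1},{"delta_rot":[0,0,0],"delta_pos":[0,0,0],"fingers":1},{"delta_rot":[0,0,0],"delta_pos":[0,0,0],"fingers":1},{"delta_rot":[0,0,0],"delta_pos":[0,0,0],"fingers":1},{"delta_rot":[0,0,0],"delta_pos":[0,0,0],"fingers":1}]' 40 | tail -5
python3 - <<'E'
from h import *
bstat('12')
th=np.radians(80.1);e=np.array([np.cos(th),np.sin(th)]);nn=np.array([-e[1],e[0]])
for t in ['t12','s12']:
    z,p,d=load(t);P=cloud(z,d);m,r=board(P);Q=P[m][:,:2]
    end=np.quantile(Q@e,.999);l=Q@nn; mid=(np.quantile(l,.002)+np.quantile(l,.998))/2
    k=(P[...,2]>.1)&(P[...,2]<.16)&(P[...,0]>.5)&(P[...,0]<.68)&(P[...,1]>.12)&(P[...,1]<.33)
    n,lab,st,_=cv2.connectedComponentsWithStats(k.astype(np.uint8));i=1+np.argmax(st[1:,4]);W=P[lab==i]
    W=W[W[:,2]>W[:,2].max()-.006] if len(W) else W
    c=(W[:,:2].min(0)+W[:,:2].max(0))/2
    print(t,'weight knob-top c',c.round(4),W[:,2].max().round(3),'x in board',(c@e-(end-.16)).round(4),'y',(c@nn-mid).round(4))
z,p,d=load('s12'); q=cv2.resize(p[140:260,160:280],None,fx=5,fy=5,interpolation=cv2.INTER_CUBIC);cv2.imwrite('pics/s12c.png',q[:,:,::-1])
z,p,d=load('w12');cv2.imwrite('pics/w12v.png',p[:,:,::-1])
E
```

```text
t: 17.0
eef_pos: [0.5463, 0.0231, 0.1245]
eef_rot: [-2.359, 1.569, -0.959]
ft_force: [-0.6, -6.8, 13.1]
opening: 0.0236
top 1218 ang 80.07 size [143.  81.] z 0.0909 slope along -0.0005 across -0.0002 end s 0.4136
scene 3040 ang 79.95 size [322.  82.] z 0.0931 slope along -0.0004 across 0.0009 end s 0.4155
wrist 5624 ang 79.93 size [52. 80.] z 0.0918 slope along 0.0069 across -0.0008 end s 0.1144
t12 weight knob-top c [0.5896 0.2685] 0.141 x in board 0.1134 y -0.0012
s12 weight knob-top c [0.5923 0.2699] 0.141 x in board 0.1142 y -0.0016
```

View pics/w12v.png

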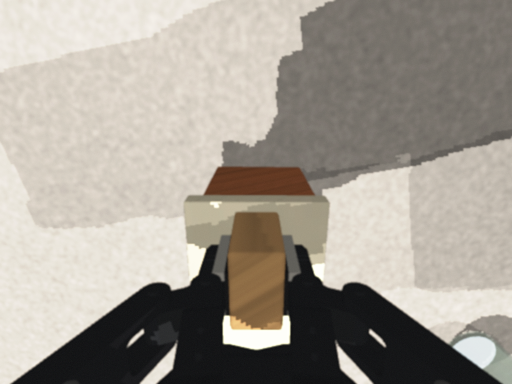

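View pics/s12c.png

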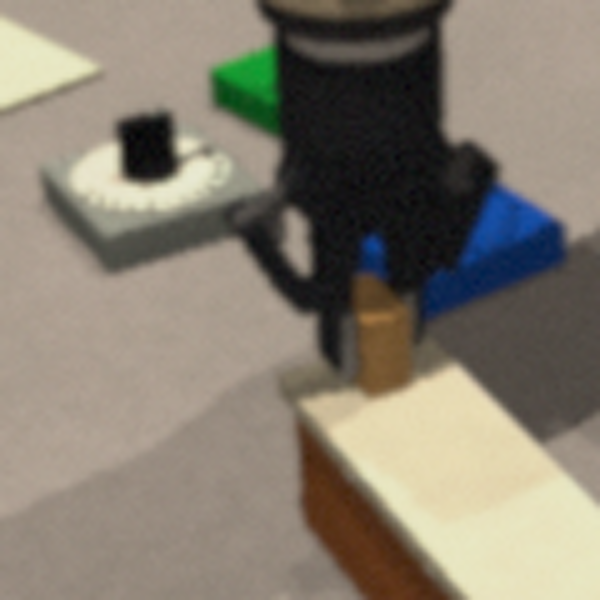

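The handle is held between the pads at (258,270), with the board flat and centred on the block. The weight is about 114 mm along and 1 mm off the middle line, and the end is level with the finger to about 1 mm. Handing in.

```bash
python3 -c "
from rig import sign_off
print(sign_off())"
```

```text
the job is handed in; nothing more can be done
None
```

I turned the grey gauge's knob back to its zero stop. Then I gripped the board's handle, slid the board about 99 mm outward, and handed in at about 17 s with the gripper still holding it down.

**Knob:** After I released it, the wrist camera put the bar 0.5° (about 0.01 rad) from the case axis. I did not measure it again at the end; the last scene picture only shows the knob and pointer with nothing touching them.

**Board end:** It is level with the marker finger to about 1–2 mm.

| Source | Board end vs finger |
|---|---|
| Scene camera | 415.5 vs 415–417 mm along the block |
| Top camera | 413.6 vs 414–415 mm, before about 1 mm of edge-pixel bias |
| Arm travel | 98.8 mm moved, 98.5 mm needed from the wrist-camera view |

**Board level and held:** The top and scene cameras show a slope under 0.001 rad along the board. The wrist camera showed 0.007 rad, but it saw only the short strip at the handle. The board angle is within about 0.5° of the block, and the arm presses down with about 13 N.

**Weight:** It stands about 114 mm along the board and 1–2 mm off the middle line.

**Bystanders:** I did not measure the beaker, dropper bottle or burner again at the end, but the arm never came near them.

**One mend:** The first grip on the knob was about 3.5 mm off its axis, so I opened, re-centred and gripped again before turning it.

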